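Uncap a bottle of unknown thread hand

TASK

Take the cap off the square white bottle that stands next to the glass tumbler. These refills are keyed by thread hand and look alike, so try the cap carefully one way, and if it only comes up against its stop undo it the other way; turn it loose before lifting and never wrench at it. Finish still holding the cap in the gripper, level and a hand's breadth above its own open neck, with the other bottle left closed and everything else left where it stands.

Things in the scene. Friction and masses are not known exactly. Their poses are not given: they have to be found in the camera images.
- bottle_1: square white plastic 1 litre bottle, 86 x 86 mm, wedged in an end bay of the caddy: it can neither turn nor lift. Origin at the centre of its underside, 5 mm above the shelf; z up the neck axis. Round shoulder up to 150 mm above the origin, neck 30 mm across, mouth at 182.5 mm. Which bottle stands in which bay changes
- bottle_2: the outwardly identical other bottle, in the other end bay; same sizes and origin. One of the two has a right-hand thread (its cap undoes counter-clockwise seen from above), the other a left-hand thread (undoes clockwise); nothing shows which
- cap_1: white ribbed round cap of bottle_1, 49 mm across, 28 mm high plus a 3 mm moulded bar across its top that shows its turn; 30 g. Origin on its axis at the skirt's lower edge, 158 mm above the bottle's origin when closed; z up, x along the bar, nearly the bottle's x at the start. 20 to 30 N of grip is plenty and just slips at a stop; over 140 N on the thread wrenches it
- cap_2: the like cap of bottle_2; same sizes. Both have coarse lug threads: the tightening way, a hard stop within 0.15 rad; the loosening way the cap turns easily without rising, stays locked down until about 0.9 rad (50 degrees), can be lifted straight off from 1.1 rad on, and meets a second stop near 1.6 rad, where it is also free
- caddy: black plastic tilt-out caddy, screwed to the shelf and shut, 118 x 262 mm on plan and 89 mm high; origin at the centre of its underside, y along its length, its pull lip on the -x side. The two bottles stand in its two end bays, 65 mm either side of its centre along y
- tumbler: small clear glass tumbler with white plastic hooks in it, 66 mm across the rim, 88 mm high, standing loose on the shelf just past one end of the caddy; it marks the bottle to open (its centre is 105 to 155 mm from that bottle's axis, over 230 mm from the other's). Origin at the centre of its underside
- polish_tin: flat round aluminium tin, 79 mm across, 31 mm high, loose on the shelf past the other end of the caddy; origin at the centre of its underside; leave alone
- dustpan: aluminium dustpan, 200 mm wide, pan 170 mm deep and 50 mm high, tube handle towards its -x; origin on its underside near the back of the pan; leave alone
- beech_brush: hand brush with beech back and handle, 290 mm long along its x (handle end 163 mm behind the origin), 58 mm high, bristles down; origin on the underside of the bristles; leave alone
- bulb_carton: upright cardboard carton, 62 x 62 x 112 mm high; origin at the centre of its underside; leave alone
- tape_measure: tape measure on edge, 70 x 36 x 66 mm high; origin at the centre of its underside; leave alone
There are look-alikes about, which are no part of the job. What is shaped like the cap_2 but purple or red is not meant.

How it is judged:
On the way:
1. the cap of the bottle next to the tumbler has been turned loose by the fingers (over 40 degrees) while still down on its neck (((horizontal distance between tumbler and bottle_1 below 0.2 m and angle between the x axis of cap_1 and the x axis of bottle_1, either way round above 0.7 rad and z of cap_1 in the frame of bottle_1 below 0.165 m and contact force between the fingers and cap_1 above 1 N) or (horizontal distance between tumbler and bottle_2 below 0.2 m and angle between the x axis of cap_2 and the x axis of bottle_2, either way round above 0.7 rad and z of cap_2 in the frame of bottle_2 below 0.165 m and contact force between the fingers and cap_2 above 1 N))), for 0.05 s.
At the end, for the whole second after the job is handed in: the cap of the bottle next to the tumbler is held by the fingers 50 to 200 mm above its closed height, within 40 mm of that bottle's axis, level within 0.3 rad, still (under 50 mm/s) and not touching the bottle; the other cap is down on its neck (risen less than 4 mm) and turned less than 0.3 rad (((horizontal distance between tumbler and bottle_1 below 0.2 m and z of cap_1 in the frame of bottle_1 between 0.208 and 0.358 m and horizontal distance between cap_1 and bottle_1 below 0.04 m and angle between cap_1's own z axis and vertical below 0.3 rad and contact force between the fingers and cap_1 above 1 N and contact force between cap_1 and bottle_1 below 0.1 N and linear speed of cap_1 below 0.05 m/s and z of cap_2 in the frame of bottle_2 below 0.162 m and angle between the x axis of cap_2 and the x axis of bottle_2, either way round below 0.3 rad) or (horizontal distance between tumbler and bottle_2 below 0.2 m and z of cap_2 in the frame of bottle_2 between 0.208 and 0.358 m and horizontal distance between cap_2 and bottle_2 below 0.04 m and angle between cap_2's own z axis and vertical below 0.3 rad and contact force between the fingers and cap_2 above 1 N and contact force between cap_2 and bottle_2 below 0.1 N and linear speed of cap_2 below 0.05 m/s and z of cap_1 in the frame of bottle_1 below 0.162 m and angle between the x axis of cap_1 and the x axis of bottle_1, either way round below 0.3 rad))); the arm keeps its last pose, push and grip.
It fails at once if the other bottle's cap was lifted 8 mm or turned more than 0.4 rad ((horizontal distance between tumbler and bottle_1 below 0.2 m and (z of cap_2 in the frame of bottle_2 above 0.166 m or angle between the x axis of cap_2 and the x axis of bottle_2, either way round above 0.4 rad)) or (horizontal distance between tumbler and bottle_2 below 0.2 m and (z of cap_1 in the frame of bottle_1 above 0.166 m or angle between the x axis of cap_1 and the x axis of bottle_1, either way round above 0.4 rad))).
It fails at once if a cap was wrenched: over 140 N between a cap and its bottle (contact force between cap_1 and bottle_1 above 140 N or contact force between cap_2 and bottle_2 above 140 N).
It fails at once if one of these was moved more than 30 mm or tipped: the glass tumbler, the polish tin (distance of any of tumbler, polish_tin from where it was at the start of the episode above 0.03 m or angle between any of tumbler, polish_tin's own z axis and vertical above 0.35 rad).
It fails at once if one of these was moved more than 30 mm or tipped: the dustpan, the hand brush (distance of any of dustpan, beech_brush from where it was at the start of the episode above 0.03 m or angle between any of dustpan, beech_brush's own z axis and vertical above 0.35 rad).
It fails at once if one of these was moved more than 30 mm or tipped: the bulb carton, the tape measure (distance of any of bulb_carton, tape_measure from where it was at the start of the episode above 0.03 m or angle between any of bulb_carton, tape_measure's own z axis and vertical above 0.35 rad).
It also fails if it takes over 45 s, if anything falls off the work surface, if the arm or the gripper's body presses on something with over 40 N, if the wrist force passes 120 N, or if a joint passes its speed limit or range.

ROBOT

A 6-joint arm with a two-finger parallel gripper is mounted at the origin on the work surface. World frame = base frame: x ahead of the robot, y to its left, z up, the work surface at z = 0. Lengths are in m, angles in rad, forces in N, time in s.
With the tool pointing down it reaches from about 0.35 to 0.85 m from the base axis. Payload 8.1 kg.
Tool frame: the origin (TCP) lies at the very end of the fingers, on their centre line; the grasp point (between the pads) lies 19 mm behind it; z points along the fingers, y is the line along which they close (so a half turn about z gives the same grasp; the last joint's range is limited). The gripper opens to 93 mm and grips with 3 to 60 N. Pads are 15 mm wide; open, the fingers measure 128 mm over their backs; the gripper's body (75 mm by 188 mm) begins 65 mm behind the grasp point.
Start: joints at [-1.237, 0.13, 1.488, -0, 1.523, -0.085], TCP at [0.244, -0.548, 0.219] pointing down, gripper open.
Joint ranges: [-2.96, 2.96], [-0.89, 2.26], [0.02, 2.5], [-1.34, 4.48], [0, 2.73], [-2.66, 2.66]. Speed limits (rad/s): [2.39, 2.39, 2.79, 3.14, 3.14, 3.14].

INTERFACE

Orientations are given as a unit quaternion [w, x, y, z].
In Python, from plant import r, cams, nets gives the robot as it stands. The module is installed in compiled form; this text tells all that it offers.
- The arm moves only by the tool jog_arm, never from a script. Its argument "targets" is one flat list of numbers, 7 for each row, row after row: the shift along the tool's x, y, z in fractions of the full range, 1 being 0.5 m, then the turn, a rotation vector about the tool's x, y, z in a scale on which 1.0 is 120 degrees, then the closure, from -1 (fully open) to 1 (shut). A call has exactly 8 rows; each row is the pose to reach, as a shift and turn from the pose commanded when the call began, along the tool's axes at that moment; what a row does not reach only later rows make up. A row lasts 1/10 s, in which the tool goes at most 50 mm and 8.59 degrees, less where a joint would pass 70% of its speed; a pose out of reach is approached as far as the arm can. No shift or turn number may pass 1 either way. A call with a gripper value outside its range is refused whole. The fingers move at their own pace and stop on an object; "force" is the grip in N (left out, the last holds). Time passes only in rows, so rows that repeat a pose let the fingers close, or fill a call up. It gives the time, the measured TCP pose, the force, the opening and the grip force at its end, in the units of the state.
- r.observe(): the state, without advancing time (a new reading comes with each control period).
- cams.grab_frame(name): name is "scene" or "side" or "wrist"; returns (picture, depth): 480x640x3 uint8, red, green, blue; 480x640 float32, m along the optical axis (not along the pixel's ray), 0 where there is no reading.
- cams.get_calibration(name): a dict with "mtx" (3x3 intrinsics, pixels), "k1" (the pictures are not rectified: a ray, as slopes to the right and down, at radius r is drawn at 1 + k1 r^2 times it, then the intrinsics apply), "eye" and "orientation" of the camera in the world. Camera axes: x right, y up, looking along -z (the intrinsics and any distortion apply to the point x, -y, -z); pixel columns grow to the right and rows downward; lengths in m; the calibration is good to about 2 mm. A picture is of the moment at which its call begins: read the wrist's pose just before it. get_calibration takes no time and is no camera call; for the wrist camera it gives the pose at the moment of the call.
- r.close_job(): hands the job in; it is judged then, once.
Trained networks look in the newest picture that a camera, given by its name, has taken for a name from the list of things; names that differ only in an ending like _2 or _b are one class to them, and where a whole thing is asked for, a point or a joint stands for the part that bears it (a point fixed in the world has none). Each returns a list of dicts, best first, with "confidence" (0 to 1); they miss things now and then, are a little off and sometimes report something else, mostly with a low value. They report only what shows in the picture. A call takes as long as a camera call. They do not tell look-alikes from the thing itself.
- nets.find_in(camera, name): "xy" ([column, row] in pixels, amid what is visible of it).
- nets.mark_of(camera, name): "xy" ([column, row] in pixels: a listed point, or the origin of a listed thing).
The state is a dict: "time": time; "joints": joint angles; "joint_vel": joint speeds; "tau": joint torques, N m; "position": TCP position; "tool_rot": TCP orientation; "wrist_force": force on the tool from outside, world axes, zero at the start; "moment": the same for the moment, N m; "opening": opening from 0.0 (shut) to 1.0 (fully open); "grasp_force": force on a finger pad.
Only numpy, scipy, OpenCV 4.12 (cv2) and the standard library are available. Lean on these libraries where they do the work, as an engineer would, in place of code of your own. Each camera call takes 0.05 s, during which the arm holds its last target. There are 200 camera calls.

## Working session

There is one attempt and no reset: what is moved stays moved. The work goes in short steps, Python scripts to look and compute and a tool call to move; the robot and the scene stay as the last step left them, time stands still between calls to the robot, and variables do not carry over. Pictures are saved under pics/ and viewed, at most 10 in all, crops included, and the job is handed in when it is done.

Besides the shell and the picture viewer there is one more tool, called as name(argument=value, ...), one argument or row to a line, values as JSON. jog_arm: Moves the arm, as the interface text tells. Its arguments: {"type":"object","properties":{"targets":{"type":"array","items":{"type":"number"}},"force":{"type":"number"}},"required":["targets"]}

```bash
mkdir -p pics
cat > h.py <<'E'
import numpy as np, cv2
from scipy.spatial.transform import Rotation as R
from plant import r,cams,nets
def rot(q): return R.from_quat([q[1],q[2],q[3],q[0]]).as_matrix()
def world(c,xy,d=None,z=None):
    "pixel -> world, by depth d along the optical axis or by a known height z"
    K=np.array(c["mtx"]);u=(np.array(xy,float)-K[:2,2])/[K[0,0],K[1,1]]
    s=u.copy()
    for _ in range(20): s=u/(1+c["k1"]*(s@s))
    ray=rot(c["orientation"])@np.array([s[0],-s[1],-1]);e=np.array(c["eye"])
    return e+ray*(d if z is None else (z-e[2])/ray[2])
E
python3 - <<'E'
from h import *
print(r.observe())
for n in("scene","side","wrist"):
    c=cams.get_calibration(n)
    im,d=cams.grab_frame(n);cv2.imwrite(f"pics/{n}0.png",im[:,:,::-1]);np.savez(f"{n}0.npz",im=im,d=d)
    print(n,np.round(c["eye"],3))
    for t in("cap_1","tumbler","polish_tin","bottle_1","caddy"):
        for o in nets.find_in(n,t)[:4]:
            x=o["xy"];a,b=int(x[0]),int(x[1]);dd=np.median(d[b-2:b+3,a-2:a+3])
            print(t,round(o["confidence"],2),np.round(x),np.round(world(c,x,dd),3))
E
```

```text
{'time': 0.0, 'joints': array([-1.23744758e+00,  1.31166181e-01,  1.48925393e+00, -1.83875316e-06,
        1.52297406e+00, -8.54098669e-02]), 'joint_vel': array([-0.00154196,  0.00119159,  0.00122843, -0.00104222, -0.00143679,
       -0.00055584]), 'tau': array([-1.16387178e-03, -5.59848368e+01, -4.91754198e+01,  7.70422281e-02,
        3.57594341e-02, -1.64083012e-04]), 'position': array([ 0.24380921, -0.54762713,  0.21759836]), 'tool_rot': array([-8.93730738e-04,  9.78159709e-01,  2.07852764e-01, -1.12291782e-04]), 'wrist_force': array([-1.74839938,  0.44478837, -0.02840918]), 'moment': array([ 0.01201762,  0.00700332, -0.06010797]), 'grasp_force': 0.0, 'opening': 1.0022900257898764}
scene [ 1.803 -0.327  1.038]
cap_1 0.88 [258. 228.] [ 0.606 -0.17   0.18 ]
cap_1 0.72 [311. 222.] [ 0.621 -0.041  0.182]
tumbler 0.89 [357. 255.] [0.639 0.076 0.068]
tumbler 0.24 [215. 276.] [ 0.578 -0.292  0.03 ]
polish_tin 0.79 [214. 277.] [ 0.579 -0.292  0.029]
bottle_1 0.86 [260. 246.] [ 0.62  -0.173  0.134]
bottle_1 0.56 [310. 242.] [ 0.638 -0.047  0.133]
caddy 0.95 [284. 271.] [ 0.636 -0.117  0.054]
caddy 0.69 [358. 252.] [0.641 0.078 0.078]
side [0.063 0.629 1.166]
cap_1 0.83 [392. 272.] [ 0.436 -0.111  0.03 ]
cap_1 0.82 [284. 243.] [0.725 0.015 0.026]
cap_1 0.64 [371. 289.] [ 0.446 -0.033  0.026]
cap_1 0.59 [332. 222.] [ 0.589 -0.03   0.188]
tumbler 0.78 [296. 274.] [0.607 0.085 0.061]
polish_tin 0.69 [394. 212.] [ 0.563 -0.29   0.031]
bottle_1 0.73 [368. 216.] [ 0.557 -0.143  0.14 ]
bottle_1 0.68 [334. 242.] [ 0.568 -0.015  0.136]
bottle_1 0.61 [230. 266.] [0.732 0.198 0.095]
caddy 0.57 [347. 250.] [ 0.547 -0.047  0.093]
wrist [ 0.305 -0.521  0.384]
```

Run:
```python
from h import *
a=cv2.imread("pics/scene0.png")[180:330,160:430];cv2.imwrite("pics/s1.png",cv2.resize(a,None,fx=2.9,fy=2.9))
from h import *
for n in("scene","side"):
    f=np.load(f"{n}0.npz");d=f["d"];c=cams.get_calibration(n)
    P=np.array([world(c,(u,v),d[v,u]) for v in range(150,340) for u in range(180,460) if d[v,u]>0])
    for y0 in(-.17,-.045):
        Q=P[(abs(P[:,1]-y0)<.06)&(P[:,2]>.183)&(P[:,2]<.2)&(abs(P[:,0]-.59)<.06)]
        if len(Q)<10: print(n,y0,len(Q));continue
        z=np.percentile(Q[:,2],[50,95]); e,rad=cv2.minEnclosingCircle(Q[:,:2].astype(np.float32))
        print(n,y0,len(Q),z.round(4),Q.mean(0).round(4),np.round(e,4),round(rad,4))
```

```text
scene -0.17 208 [0.1891 0.1929] [ 0.5868 -0.1688  0.1889] [ 0.5852 -0.1682] 0.0275
scene -0.045 198 [0.1889 0.1936] [ 0.6022 -0.042   0.189 ] [ 0.6016 -0.0396] 0.0278
side -0.17 213 [0.1909 0.1942] [ 0.5775 -0.1669  0.1903] [ 0.5783 -0.1693] 0.0265
side -0.045 247 [0.1903 0.1941] [ 0.5937 -0.039   0.1902] [ 0.595  -0.0422] 0.0265
```

View pics/s1.png

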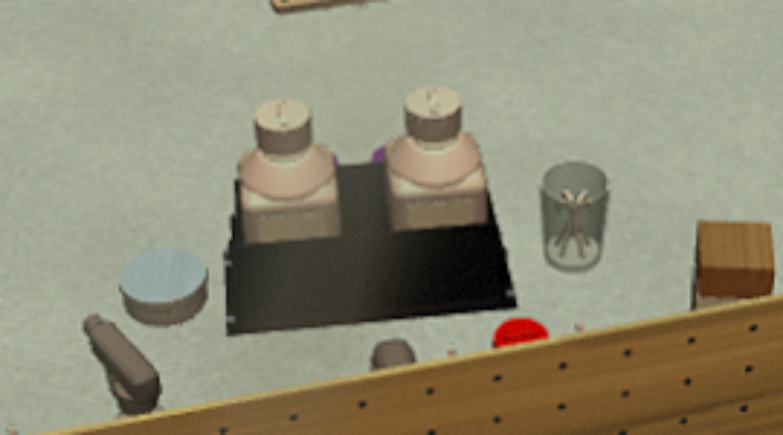

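View pics/side0.png

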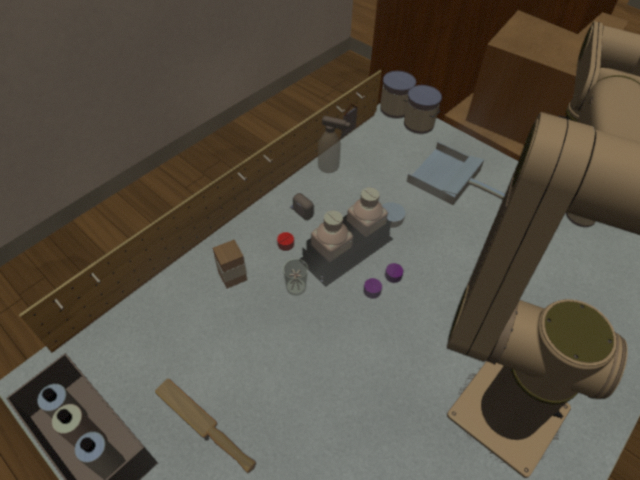

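The scene view shows two white-capped bottles. One cap is at (258,228), at y≈-0.17 beside the flat tin. The other is at (311,222), at y≈-0.04, and the tumbler at (357,255) stands about 120 mm from it, so that second cap is the target. The purple and red caps at (392,272), (371,289) and (284,243) in the side view lie on the shelf and are look-alikes. The cap tops at about 0.191 m match the given sizes. The enlarged scene crop confirms the choice.

I'll raise the tool and move over there.

Careful with the scale: shifts go in shares of 0.5 m and turns go in shares of 120 degrees. That gives: 0.31 m is 0.62, -0.03 m is -0.06, -64 degrees is -0.5333.

jog_arm(
  targets=[0.06,-0.036,-0.06,0,0,-0.0667,-1,0.14,-0.084,-0.12,0,0,-0.1333,-1,0.22,-0.132,-0.16,0,0,-0.2,-1,0.3,-0.18,-0.16,0,0,-0.2667,-1,0.38,-0.228,-0.16,0,0,-0.3333,-1,0.46,-0.276,-0.16,0,0,-0.4,-1,0.54,-0.324,-0.16,0,0,-0.4667,-1,0.62,-0.372,-0.16,0,0,-0.5333,-1],
  force=25,
)

```text
time: 1.7
position: [0.4524, -0.2505, 0.299]
tool_rot: [0.0, 0.717, 0.697, 0.0]
wrist_force: [-0.2, -1.2, -0.1]
opening: 1.002
grasp_force: 0.0
```

To row units: 0.214 m is 0.428, 0.175 m is 0.35.

jog_arm(
  targets=[0.07,0.046,0,0,0,0,-1,0.14,0.094,0,0,0,0,-1,0.21,0.14,0,0,0,0,-1,0.28,0.186,0,0,0,0,-1,0.35,0.234,0,0,0,0,-1,0.428,0.28,0,0,0,0,-1,0.428,0.28,0,0,0,0,-1,0.428,0.28,0,0,0,0,-1],
)

```text
time: 2.5
position: [0.5991, -0.0422, 0.2982]
tool_rot: [-0.0, 0.719, 0.695, -0.0]
wrist_force: [-0.1, -1.2, 0.4]
opening: 1.001
grasp_force: 0.0
```

Run:
```python
from h import *
o=r.observe();print(o["time"],o["position"],o["tool_rot"],o["joints"])
n="wrist";c=cams.get_calibration(n);im,d=cams.grab_frame(n);cv2.imwrite("pics/w1.png",im[:,:,::-1]);np.savez("w1.npz",im=im,d=d)
for t in("cap_1","tumbler"):
    for q in nets.find_in(n,t)[:4]: print(t,q["confidence"],np.round(q["xy"]),world(c,q["xy"],z=.191).round(4))
P=np.array([[*world(c,(u,v),d[v,u]),u,v] for v in range(0,480,2) for u in range(0,640,2) if d[v,u]>0])
for y0 in(-.17,-.041):
    Q=P[(abs(P[:,1]-y0)<.05)&(abs(P[:,2]-.189)<.006)&(abs(P[:,0]-.59)<.06)]
    if len(Q)>9: print(y0,len(Q),Q.mean(0).round(4),np.median(Q[:,2]),cv2.minEnclosingCircle(Q[:,:2].astype(np.float32)))
```

```text
2.5 [ 0.59914036 -0.04223837  0.29822888] [-2.09644725e-04  7.18580302e-01  6.95443872e-01 -3.55363140e-04] [-1.55530985e-01  1.14026418e-01  1.36228906e+00 -3.16362583e-04
  1.66603990e+00 -1.22839635e-01]
cap_1 0.92 [300. 379.] [ 0.5814 -0.1735  0.191 ]
cap_1 0.81 [193. 260.] [ 0.5013 -0.0624  0.191 ]
cap_1 0.79 [427. 164.] [0.6836 0.0071 0.191 ]
cap_1 0.69 [199. 207.] [ 0.5108 -0.0195  0.191 ]
-0.17 449 [ 5.795000e-01 -1.725000e-01  1.913000e-01  2.974967e+02  3.781693e+02] 0.19113585503621483 ((0.5792340636253357, -0.17082230746746063), 0.024671686813235283)
-0.041 752 [ 5.962000e-01 -4.060000e-02  1.909000e-01  3.115053e+02  2.299043e+02] 0.19087634158993858 ((0.5962285399436951, -0.04162707179784775), 0.024481842294335365)
```

View pics/w1.png

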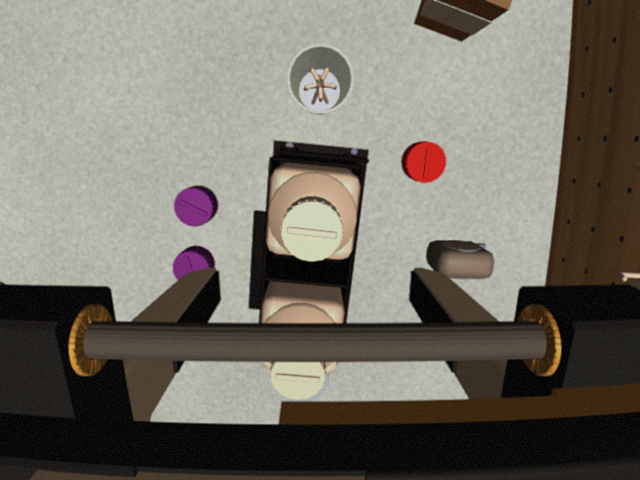

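The wrist view shows the target cap at (311,230) with the tumbler at (320,78) beside it. The fitted circle, radius 24.5 mm at height 0.191, centres it at (0.596, -0.0415). The other cap is at (298,377). I'll go down over the target.

To row units: 0.134 m is 0.268, -0.003 m is -0.006.

jog_arm(
  targets=[0.002,-0.006,0.05,0,0,0,-1,0.002,-0.006,0.1,0,0,0,-1,0.002,-0.006,0.15,0,0,0,-1,0.002,-0.006,0.2,0,0,0,-1,0.002,-0.006,0.23,0,0,0,-1,0.002,-0.006,0.254,0,0,0,-1,0.002,-0.006,0.268,0,0,0,-1,0.002,-0.006,0.268,0,0,0,-1],
  force=25,
)

```text
time: 3.45
position: [0.5957, -0.0423, 0.1642]
tool_rot: [-0.0, 0.72, 0.694, -0.0]
wrist_force: [-0.4, -0.4, -0.9]
opening: 1.0
grasp_force: 0.0
```

jog_arm(
  targets=[0,0,0,0,0,0,0,0,0,0,0,0,0,0.1,0,0,0,0,0,0,0.3,0,0,0,0,0,0,0.6,0,0,0,0,0,0,1,0,0,0,0,0,0,1,0,0,0,0,0,0,1,0,0,0,0,0,0,1],
  force=25,
)

```text
time: 4.25
position: [0.5961, -0.042, 0.1647]
tool_rot: [0.0, 0.719, 0.695, 0.0]
wrist_force: [0.3, -0.6, 0.6]
opening: 0.511
grasp_force: 25.0
```

Gripped at 25 N. Now I'll try gently counter-clockwise (tool z negative), 16° in all.

To row units: -16 degrees is -0.1333.

jog_arm(
  targets=[0,0,0,0,0,-0.0167,1,0,0,0,0,0,-0.0333,1,0,0,0,0,0,-0.05,1,0,0,0,0,0,-0.0667,1,0,0,0,0,0,-0.0833,1,0,0,0,0,0,-0.1,1,0,0,0,0,0,-0.1167,1,0,0,0,0,0,-0.1333,1],
  force=25,
)

```text
time: 5.05
position: [0.5967, -0.0425, 0.1648]
tool_rot: [0.001, 0.616, 0.788, 0.0]
wrist_force: [2.8, -0.3, -1.1]
opening: 0.517
grasp_force: 25.0
```

Run:
```python
from h import *
o=r.observe();print(o["moment"],o["wrist_force"],o["joints"],o["opening"],o["tool_rot"])
im,d=cams.grab_frame("wrist");cv2.imwrite("pics/w2.png",im[150:450,150:500,::-1].repeat(2,0).repeat(2,1)[:600])
```

```text
[-0.1968196  -0.70963312 -0.70087874] [ 2.81515551 -0.28126898 -1.08692135] [-1.56763616e-01  1.54092973e-01  1.56115150e+00 -1.83602037e-04
  1.42475436e+00 -4.01199060e-01] 0.5173636642418438 [7.40944987e-04 6.15615602e-01 7.88046183e-01 3.07103873e-04]
```

View pics/w2.png

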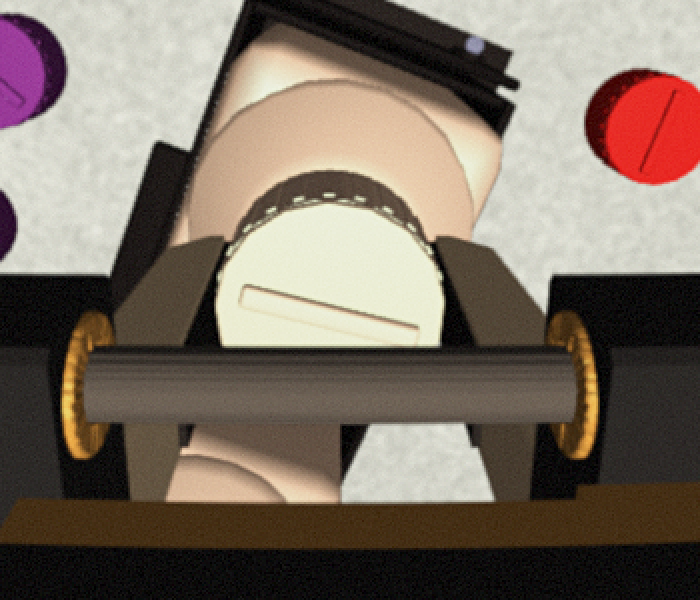

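The cap came up against its stop. The moment is -0.7 N·m, and the bar at pixels (242,290)–(418,330) lagged about 8° behind the 16° turn. So this is the left-hand bottle, and I'll undo it clockwise.

To row units: 40 degrees is 0.3333.

jog_arm(
  targets=[0,0,0,0,0,0.025,1,0,0,0,0,0,0.0667,1,0,0,0,0,0,0.1083,1,0,0,0,0,0,0.15,1,0,0,0,0,0,0.1917,1,0,0,0,0,0,0.2333,1,0,0,0,0,0,0.2833,1,0,0,0,0,0,0.3333,1],
  force=25,
)

```text
time: 5.9
position: [0.5958, -0.0419, 0.1647]
tool_rot: [-0.0, 0.849, 0.528, -0.0]
wrist_force: [-1.4, 0.7, 1.4]
opening: 0.512
grasp_force: 25.0
```

Run:
```python
from h import *
o=r.observe();print(o["moment"],o["wrist_force"],o["joints"],o["opening"])
```

```text
[0.10803633 0.04628093 0.02560493] [-1.4182215   0.7477604   1.43771672] [-1.56140338e-01  1.53726922e-01  1.56161925e+00  1.42695339e-04
  1.42666373e+00  3.02461614e-01] 0.5120774012801215
```

It turns freely, with a moment near zero. I'll turn another 46° the same way.

To row units: 46 degrees is 0.3833.

jog_arm(
  targets=[0,0,0,0,0,0.05,1,0,0,0,0,0,0.1,1,0,0,0,0,0,0.15,1,0,0,0,0,0,0.2,1,0,0,0,0,0,0.25,1,0,0,0,0,0,0.3,1,0,0,0,0,0,0.35,1,0,0,0,0,0,0.3833,1],
  force=25,
)

```text
time: 6.7
position: [0.596, -0.0418, 0.1648]
tool_rot: [-0.0, 0.988, 0.154, -0.0]
wrist_force: [0.2, 0.4, 1.1]
opening: 0.512
grasp_force: 25.0
```

Run:
```python
from h import *
o=r.observe();print(o["moment"],o["wrist_force"],o["joints"],o["opening"])
im,d=cams.grab_frame("wrist");cv2.imwrite("pics/w3.png",im[:,:,::-1])
```

```text
[ 0.12026361  0.00595766 -0.04521488] [0.18980713 0.39317226 1.07535099] [-1.56046003e-01  1.53744022e-01  1.56151398e+00  2.88397620e-04
  1.42649987e+00  1.10521249e+00] 0.5121000100500646
```

View pics/w3.png

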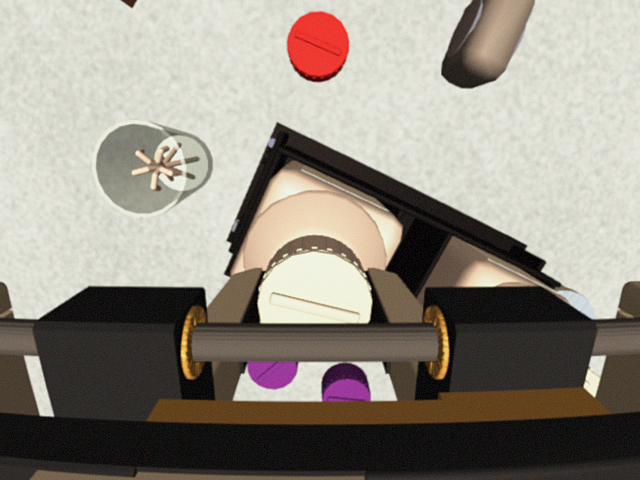

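The bar at (271,298)–(360,321) still sits about 13° in the gripper, so the cap followed the whole turn and is about 78° loose with no resistance. I'll lift gently.

To row units: -0.016 m is -0.032, -0.014 m is -0.028.

jog_arm(
  targets=[0,0,-0.004,0,0,0,1,0,0,-0.008,0,0,0,1,0,0,-0.012,0,0,0,1,0,0,-0.016,0,0,0,1,0,0,-0.02,0,0,0,1,0,0,-0.024,0,0,0,1,0,0,-0.028,0,0,0,1,0,0,-0.032,0,0,0,1],
  force=25,
)

```text
time: 7.55
position: [0.596, -0.0421, 0.1808]
tool_rot: [-0.0, 0.988, 0.156, -0.0]
wrist_force: [0.3, 0.6, -0.4]
opening: 0.514
grasp_force: 25.0
```

No load, so I'll lift on to about 100 mm above closed height.

To row units: -0.085 m is -0.17, -0.075 m is -0.15.

jog_arm(
  targets=[0,0,-0.03,0,0,0,1,0,0,-0.06,0,0,0,1,0,0,-0.09,0,0,0,1,0,0,-0.12,0,0,0,1,0,0,-0.15,0,0,0,1,0,0,-0.17,0,0,0,1,0,0,-0.17,0,0,0,1,0,0,-0.17,0,0,0,1],
  force=25,
)

```text
time: 8.35
position: [0.596, -0.0421, 0.2655]
tool_rot: [-0.0, 0.988, 0.156, -0.0]
wrist_force: [0.5, 0.1, -0.9]
opening: 0.511
grasp_force: 25.0
```

Run:
```python
from h import *
o=r.observe();print(o["position"],o["opening"],o["grasp_force"],abs(o["joint_vel"]).max())
a=cams.grab_frame("scene")[0][150:330,200:420,::-1];b=cams.grab_frame("wrist")[0][:,:,::-1]
cv2.imwrite("pics/f.png",np.hstack([cv2.resize(a,(400,327)),cv2.resize(b,(400,327))]))
```

```text
[ 0.59603292 -0.04208175  0.26548425] 0.5108669913606226 24.99997996055754 0.020233858972475493
```

View pics/f.png

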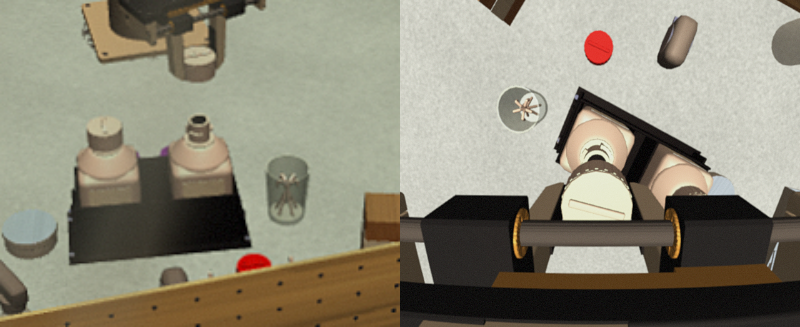

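The left panel shows the cap held level at (197,65) above its open neck at (200,127). The other bottle is still closed at (103,133), and the tumbler and tin are where they stood. I'll hand in.

```bash
python3 -c "
from plant import r
print(r.close_job())"
```

```text
the job is handed in; nothing more can be done
None
```

Job handed in at about 8.5 s: the cap next to the tumbler had a left-hand thread, came loose clockwise and is held level about 100 mm above its open neck; the other bottle is still closed, and nothing else looked moved in the last picture.

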